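Fit the matching piston under the press ram

ROBOT

A 7-joint arm with a two-finger parallel gripper is mounted at the origin on the work surface. World frame = base frame: x ahead of the robot, y to its left, z up, the work surface at z = 0. Lengths are in m, angles in degrees, forces in N, time in s.
With the tool pointing down it reaches from about 0.35 to 0.9 m from the base axis. Payload 19.9 kg.
Tool frame: the origin (TCP) lies midway between the tips of the shut fingers; the grasp point (between the pads) lies 19 mm behind it; z points along the fingers, y is the line along which they close (so a half turn about z gives the same grasp; the last joint's range is limited). The gripper opens to 94 mm and grips with 3 to 60 N. Pads are 16 mm wide; open, the fingers measure 119 mm over their backs; the gripper's body (75 mm by 177 mm) begins 78 mm behind the grasp point.
Start: joints at [66.205, 23.915, -0.59, 92.452, 0.269, 63.638, -3.037], TCP at [0.228, -0.582, 0.205] pointing down, gripper open.
Joint ranges: [-161.28, 161.28], [-22.2, 115.67], [-73.04, 71.86], [3.21, 147.25], [-68.34, 248.33], [10.77, 114.83], [-161.83, 161.83]. Speed limits (degrees/s): [108.29, 108.29, 136.94, 136.94, 172.46, 172.46, 172.46].

INTERFACE

Orientations are given as [roll, pitch, yaw] about the fixed x, y, z axes, in that order (R = Rz(yaw) Ry(pitch) Rx(roll)).
In Python, from workcell import monitor, vision, robot gives the robot as it stands. The module is installed in compiled form; this text tells all that it offers.
- The arm moves only by the shell command python3 -m creep 'ROWS' [FORCE]. ROWS is text: rows parted by semicolons, each of 7 numbers parted by spaces: the turn, a rotation vector about the tool's x, y, z each as a share of 0.12 rad, from -1 to 1, then the shift along the tool's x, y, z each as a share of 0.025 m, from -1 to 1, then the opening, from -1 (shut) to 1 (fully open). A call has exactly 5 rows; each row shifts and turns the commanded pose from where the row before left it, along the tool's axes as they then stand; what a row does not reach is not made up. A row lasts 1/12 s, in which the tool goes at most 41.7 mm and 7.16 degrees, less where a joint would pass 70% of its speed; a pose out of reach is approached as far as the arm can. A call with a number of a shift or a turn outside -1 to 1 is refused whole. A call with a gripper value outside its range is refused whole. The fingers move at their own pace and stop on an object; FORCE is the grip in N (left out, the last holds). Time passes only in rows, so rows that do not move let the fingers close, or fill a call up. It gives the time, the measured TCP pose, the force, the opening and the grip force at its end, in the units of the state.
- monitor.state(): the state, without advancing time (a new reading comes with each control period).
- vision.snapshot(name): name is "side" or "top"; returns (picture, depth): 420x560x3 uint8, red, green, blue; 420x560 float32, m along the optical axis (not along the pixel's ray), 0 where there is no reading.
- vision.calibration(name): a dict with "fx", "fy", "cx", "cy" (pixels), "k1" (the pictures are not rectified: a ray, as slopes to the right and down, at radius r is drawn at 1 + k1 r^2 times it, then the intrinsics apply), "view" (4x4, takes a point from world to camera coordinates). Camera axes: x right, y up, looking along -z (the intrinsics and any distortion apply to the point x, -y, -z); pixel columns grow to the right and rows downward; lengths in m; the calibration is good to about 2 mm. A picture is of the moment at which its call begins. calibration takes no time and is no camera call.
- robot.hand_in(): hands the job in; it is judged then, once.
The state is a dict: "time": time; "qpos": joint angles; "dq": joint speeds; "joint_efforts": joint torques, N m; "eef_pos": TCP position; "ee_rot": TCP orientation; "contact_force": force on the tool from outside, world axes, zero at the start; "ft_torque": the same for the moment, N m; "gripper_width": finger opening in m; "grip_force": force on a finger pad.
Only numpy, scipy, OpenCV 4.12 (cv2) and the standard library are available. Lean on these libraries where they do the work, as an engineer would, in place of code of your own. Each camera call takes 0.05 s, during which the arm holds its last target. There are 200 camera calls.

TASK

One of the three brass pistons is as tall as the faded blue wooden block. Stand that one upright in the middle of the round steel anvil of the cast-iron press and let go of it; then push the red head of the spring ram down until the ram presses firmly on the piston, and let it spring all the way back up. Leave the piston standing there and leave the other loose things where they are.

Things in the scene. Friction and masses are not known exactly. Their poses are not given: they have to be found in the camera images.
- press: fixed cast-iron lever press, open at front, back and right. Origin on the shelf directly under the ram axis; x points from its front (robot side) to its back, y towards its column, z up. Base slab 28 mm high, x -65..85, y -70..180 mm. Column 50 x 50 mm, centred at x 10, y 125 mm
- press_head (a point): point on the ram axis at the underside of the press's head, 185 mm above the shelf; axes as press. The head (x -21..21, y -33..153 mm, 38 mm high) overhangs the anvil, so a vertical tool cannot get over the anvil: come in leaning, from an open side
- lever_knob (a point): centre of the wooden ball (34 mm) at the end of the press's locked, curved handle. The handle rises from the column and runs out to +y of press, at x 45 mm, up to 267 mm above the shelf
- anvil (a point): centre of the top face of the press's round steel anvil, 72 mm diameter, 40 mm above the shelf, straight under the ram; axes as press
- ram (a joint): travel of the spring ram downwards, m: 0 fully up, 0.024 end of its travel; a light spring, about 1.5 N at the start, 3.5 N at 16 mm. The ram is a 22 mm rod
- ram_foot: lower end of the ram, a dark steel disc of 26 mm diameter; origin at the centre of its underside, 62 mm above the anvil when the ram is up, so a 46 mm piston leaves a gap of 16 mm
- ram_head (a point): centre of the top of the red palm head of the ram, 52 mm diameter, 268 mm above the shelf when the ram is up; moves down with the ram
- piston_short: brass piston, plain upright cylinder of 32 mm diameter with two dark rings near its top, 34 mm tall; loose, about 230 g; origin at the centre of its underside, z up its axis
- piston_mid: brass piston, plain upright cylinder of 32 mm diameter with two dark rings near its top, 46 mm tall; loose, about 310 g; origin at the centre of its underside, z up its axis
- piston_tall: brass piston, plain upright cylinder of 32 mm diameter with two dark rings near its top, 58 mm tall; loose, about 390 g; origin at the centre of its underside, z up its axis
- blue_block: faded blue wooden block 45 x 70 mm, 46 mm tall, loose; origin at the centre of its underside
- steel_cylinder: upright steel cylinder, 44 mm diameter, 75 mm tall, loose; origin at the centre of its underside
- glass_disc: thick greenish glass disc, 90 mm diameter, 18 mm thick, lying flat, loose; origin at the centre of its underside
- slotted_weight: copper laboratory weight, 50 mm diameter, 40 mm tall with a small knob, loose; origin at the centre of its underside
Mind the look-alikes: they are no part of the job. What is shaped like the piston_mid but purple is not meant.

How it is judged:
By the outcome, as a careful person would: the job done as asked, in the order asked, and still so for the second after the job is handed in, with the robot touching nothing.
It also fails if it takes over 72 s, if anything falls off the work surface, if the arm or the gripper's body presses on something with over 40 N, if the wrist force passes 120 N, or if a joint passes its speed limit or range.

## Working session

There is one attempt and no reset: what is moved stays moved. The work goes in short steps, Python scripts to look and compute and a shell command to move; the robot and the scene stay as the last step left them, time stands still between calls to the robot, and variables do not carry over. Pictures are saved under pics/ and viewed, at most 10 in all, crops included, and the job is handed in when it is done.

```bash
mkdir -p pics
cat > h.py <<'E'
import numpy as np, cv2
from workcell import monitor, vision, robot
def cam(name):
    p,d=vision.snapshot(name); return p,d,vision.calibration(name)
def pts(d,c):
    h,w=d.shape; u,v=np.meshgrid(np.arange(w),np.arange(h))
    K=np.array([[c['fx'],0,c['cx']],[0,c['fy'],c['cy']],[0,0,1.]])
    s=cv2.undistortPoints(np.stack([u,v],-1).reshape(-1,1,2).astype(np.float64),K,np.array([c['k1'],0,0,0,0])).reshape(h,w,2)
    P=np.stack([s[...,0]*d,-s[...,1]*d,-d,np.ones_like(d)],-1)
    W=P@np.linalg.inv(np.array(c['view'])).T
    W=W[...,:3]; W[d==0]=np.nan; return W
E
python3 - <<'E'
from h import *
for n in ['top','side']:
    p,d,c=cam(n); cv2.imwrite(f'pics/{n}0.png',p[...,::-1]); np.savez(f'{n}0.npz',p=p,W=pts(d,c))
    print(n,c)
print(monitor.state())
E
```

```text
top {'fx': 407.45064179719367, 'fy': 407.45064179719367, 'cx': 277.8594081789883, 'cy': 207.74374619691295, 'k1': 0.04050946835137839, 'view': array([[ 0.01173231, -0.99990707, -0.00694354, -0.03617804],
       [ 0.98845221,  0.01054818,  0.15116532, -0.59670048],
       [-0.15107803, -0.00863687,  0.98848411, -1.27317452],
       [ 0.        ,  0.        ,  0.        ,  1.        ]])}
side {'fx': 423.8415069420146, 'fy': 423.8415069420146, 'cx': 279.0218466246262, 'cy': 214.56764045968944, 'k1': 0.018198295647063788, 'view': array([[ 0.96539597, -0.26007295, -0.01930487, -0.57375654],
       [ 0.19301447,  0.66276744,  0.72352245, -0.21180062],
       [-0.17537398, -0.70221178,  0.69003086, -1.40607509],
       [ 0.        ,  0.        ,  0.        ,  1.        ]])}
{'time': 0.1, 'qpos': array([66.20371405, 23.94389582, -0.59050673, 92.48020323,  0.26939102,
       63.63527384, -3.0363087 ]), 'dq': array([-0.11294655, -0.03486295,  0.02231936, -0.11855366, -0.11148263,
       -0.05175135, -0.05114035]), 'joint_efforts': array([ 1.10654895e-03, -8.52571106e+01,  6.40122704e-01, -4.26696968e+01,
       -4.88962058e-02,  1.64330041e-02, -7.12833116e-05]), 'eef_pos': array([ 0.22811632, -0.58155331,  0.20490942]), 'ee_rot': array([-1.79942171e+02,  4.66986899e-03,  2.14195487e+01]), 'contact_force': array([0.34187464, 0.55717422, 0.25210324]), 'ft_torque': array([ 0.01553116, -0.01838416,  0.00526129]), 'grip_force': 0.0, 'gripper_width': 0.09414261496364992}
```

View pics/top0.png

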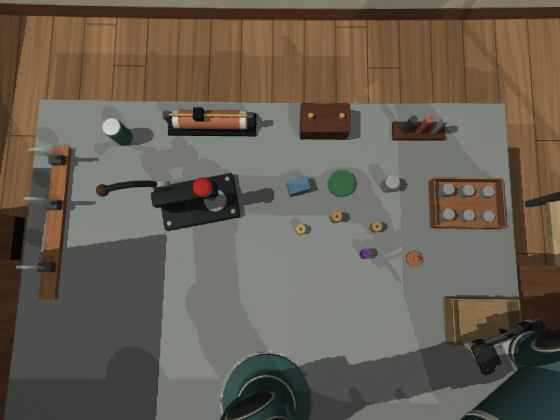

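View pics/side0.png

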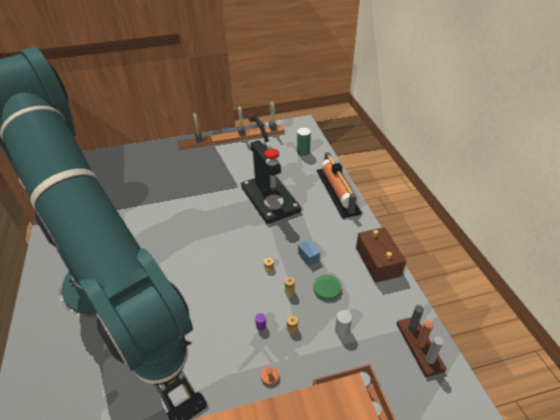

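Top view: the pistons are at (301,229), (336,217) and (376,227), the purple look-alike at (367,254), the blue block at (299,186), and the red ram head at (203,187). The anvil is at (216,200). Next I'll measure piston heights and the press yaw, and make an enlarged crop.

Run:
```python
from h import *
T=np.load('top0.npz');S=np.load('side0.npz')
allW=np.concatenate([T['W'].reshape(-1,3),S['W'].reshape(-1,3)]);src=np.r_[np.zeros(420*560),np.ones(420*560)]
for nm,(u,v) in dict(A=(301,229),B=(336,217),C=(376,227),purple=(367,254),blue=(299,186),weight=(414,259),steel=(392,183),disc=(342,183)).items():
    c=T['W'][v,u]; 
    for s in (0,1):
        m=(src==s)&(np.hypot(*(allW[:,:2]-c[:2]).T)<0.045)&(allW[:,2]>0.012)
        P=allW[m]; z=np.percentile(P[:,2],95) if len(P) else np.nan
        t=P[P[:,2]>z-.006]
        print(nm,s,len(P),'ztop',z.round(4),'med',np.median(t,0).round(4),'mid',((t.max(0)+t.min(0))/2).round(4),'rng',np.ptp(t,axis=0).round(3))
# press
W=T['W'];p=T['p'].astype(int)
for n,D in (('top',T),('side',S)):
    p=D['p'].astype(int);W=D['W']
    red=(p[...,0]>120)&(p[...,1]<50)&(p[...,2]<50)&(W[...,2]>.2)&(W[...,2]<.3)
    r=W[red]; t=r[r[:,2]>np.percentile(r[:,2],60)-.006]
    print(n,'red',len(r),np.median(t,0),(t.max(0)+t.min(0))/2,np.ptp(t,axis=0))
    c=np.median(r,0)
    an=W[(abs(W[...,2]-.04)<.005)&(np.hypot(W[...,0]-c[0],W[...,1]-c[1])<.06)]
    if len(an): print('anvil',len(an),(an.max(0)+an.min(0))/2,np.ptp(an,axis=0))
    sl=W[(abs(W[...,2]-.028)<.006)&(np.hypot(W[...,0]-c[0],W[...,1]-c[1]-.05)<.2)]
    print('slab',len(sl),cv2.minAreaRect(sl[:,:2].astype(np.float32)))
    hd=W[(abs(W[...,2]-.223)<.006)&(np.hypot(W[...,0]-c[0],W[...,1]-c[1]-.05)<.16)]
    print('head',len(hd),cv2.minAreaRect(hd[:,:2].astype(np.float32)))
a=cv2.resize(T['p'][160:280,270:430][...,::-1],None,fx=5,fy=5,interpolation=cv2.INTER_CUBIC)
cv2.imwrite('pics/crop1.png',a)
```

```text
A 0 82 ztop 0.0385 med [ 0.53   -0.1018  0.0354] mid [ 0.5316 -0.1003  0.0369] rng [0.029 0.029 0.009]
A 1 93 ztop 0.0375 med [ 0.5307 -0.1063  0.0343] mid [ 0.5313 -0.1064  0.036 ] rng [0.029 0.037 0.009]
B 0 100 ztop 0.0627 med [ 0.5704 -0.2148  0.0593] mid [ 0.5718 -0.2137  0.061 ] rng [0.029 0.029 0.009]
B 1 151 ztop 0.0605 med [ 0.5706 -0.2191  0.0576] mid [ 0.5707 -0.2183  0.0597] rng [0.03  0.028 0.01 ]
C 0 99 ztop 0.0502 med [ 0.5426 -0.3469  0.0475] mid [ 0.5426 -0.3459  0.0482] rng [0.029 0.029 0.008]
C 1 146 ztop 0.0488 med [ 0.5408 -0.3476  0.0466] mid [ 0.5416 -0.3464  0.0471] rng [0.029 0.032 0.008]
purple 0 100 ztop 0.051 med [ 0.4549 -0.3135  0.0474] mid [ 0.4549 -0.3148  0.0499] rng [0.025 0.029 0.01 ]
purple 1 164 ztop 0.0485 med [ 0.4534 -0.3138  0.0461] mid [ 0.4526 -0.3142  0.0464] rng [0.034 0.032 0.008]
blue 0 328 ztop 0.0508 med [ 0.6729 -0.091   0.0474] mid [ 0.6743 -0.0942  0.0498] rng [0.058 0.072 0.01 ]
blue 1 355 ztop 0.0492 med [ 0.6749 -0.0973  0.0458] mid [ 0.6751 -0.0979  0.0475] rng [0.059 0.076 0.009]
weight 0 168 ztop 0.0398 med [ 0.4416 -0.4716  0
[... 756 characters left out ...]
7804] [0.10605946 0.07798321 0.00977271]
slab 1784 ((0.6208781003952026, 0.2327078878879547), (0.15040059387683868, 0.248871847987175), 11.650311470031738)
head 750 ((0.6216913461685181, 0.2373722493648529), (0.07060263305902481, 0.18397168815135956), 9.776418685913086)
side red 47 [0.62037553 0.15927213 0.26443066] [0.61701093 0.16593597 0.26511858] [0.03977357 0.03796616 0.01303423]
anvil 193 [0.62263059 0.16388766 0.04004504] [0.07062723 0.09404922 0.00952424]
slab 1114 ((0.6206960678100586, 0.22863782942295074), (0.1498325765132904, 0.2537936568260193), 11.602447509765625)
head 295 ((0.6101452708244324, 0.23830372095108032), (0.07215669006109238, 0.19490207731723785), 0.3117547333240509)
```

View pics/crop1.png

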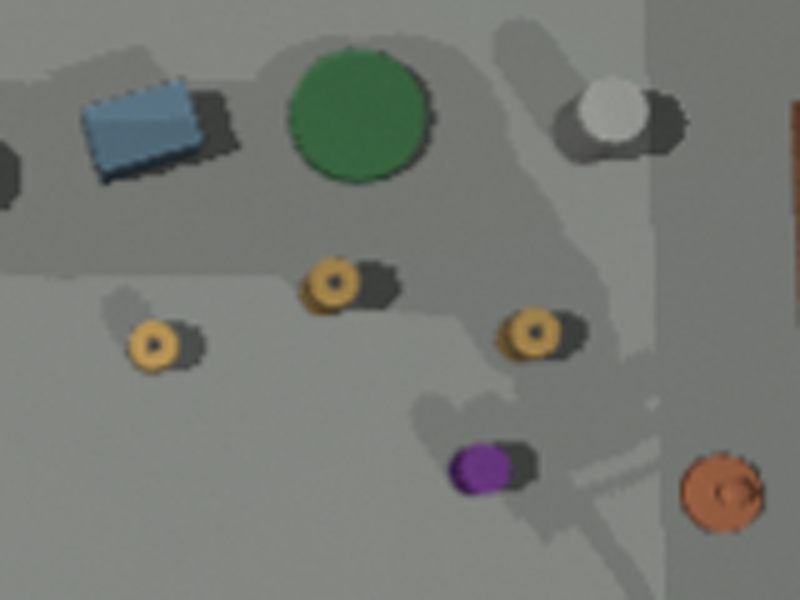

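Candidates (top-view pixels): A (301,229) is 34 mm tall, B (336,217) is 58 mm, C (376,227) is 46 mm, and the purple one at (367,254) is excluded. In the crop C is the right brass cylinder at (535,335). Its top measures 0.048–0.050, the same as the blue block's, so C is the one to move. The press yaw is +11.65°, with its origin near (0.621, 0.175).

I'll grasp leaning 45° from the robot side.

```bash
cat >> h.py <<'E'
from scipy.spatial.transform import Rotation as Ro
def rot(a,lean):  # tool z towards azimuth a, leaning 'lean' deg from straight down; tool y horizontal at a-90
    a,l=np.radians([a,lean]); z=np.array([np.cos(a)*np.sin(l),np.sin(a)*np.sin(l),-np.cos(l)])
    y=np.array([np.sin(a),-np.cos(a),0]); return np.c_[np.cross(y,z),y,z]
def plan(tcp,R,n=None,g=1):
    s=monitor.state(); p0=s['eef_pos']; R0=Ro.from_euler('xyz',s['ee_rot'],degrees=True)
    rv=(R0.inv()*Ro.from_matrix(R)).as_rotvec(); dp=np.array(tcp)-p0
    need=max(np.abs(rv).max()/.12,np.linalg.norm(dp)/.025); n=n or int(np.ceil(need/5+.05)*5)
    print('need',round(need,2),'n',n,'dist',dp.round(4),'rotdeg',np.degrees(rv).round(1)); r=[]
    for i in range(n):
        Ri=R0*Ro.from_rotvec(rv*i/n); sh=Ri.inv().apply(dp/n)/.025
        r.append(' '.join(f'{x:.2f}' for x in [*(rv/n/.12),*sh,g]))
    for i in range(0,n,5): print('; '.join(r[i:i+5]))
C=np.array([.542,-.3468,0]); PO=np.array([.621,.175,0]); YAW=11.65
E
python3 - <<'E'
from h import *
R=rot(-32,45); G=C+[0,0,.030]
plan(G+R[:,2]*(.019-.10),R)
E
```

```text
need 15.72 n 20 dist [ 0.2653  0.2651 -0.1176] rotdeg [-21.   41.7  50.5]
-0.15 0.30 0.37 0.69 -0.30 0.24 1.00; -0.15 0.30 0.37 0.66 -0.33 0.25 1.00; -0.15 0.30 0.37 0.64 -0.37 0.27 1.00; -0.15 0.30 0.37 0.61 -0.40 0.29 1.00; -0.15 0.30 0.37 0.58 -0.43 0.30 1.00
-0.15 0.30 0.37 0.55 -0.46 0.31 1.00; -0.15 0.30 0.37 0.52 -0.49 0.32 1.00; -0.15 0.30 0.37 0.49 -0.52 0.33 1.00; -0.15 0.30 0.37 0.45 -0.55 0.34 1.00; -0.15 0.30 0.37 0.41 -0.57 0.35 1.00
-0.15 0.30 0.37 0.37 -0.60 0.35 1.00; -0.15 0.30 0.37 0.33 -0.62 0.35 1.00; -0.15 0.30 0.37 0.29 -0.64 0.35 1.00; -0.15 0.30 0.37 0.25 -0.66 0.35 1.00; -0.15 0.30 0.37 0.21 -0.67 0.35 1.00
-0.15 0.30 0.37 0.17 -0.69 0.34 1.00; -0.15 0.30 0.37 0.13 -0.70 0.33 1.00; -0.15 0.30 0.37 0.08 -0.71 0.32 1.00; -0.15 0.30 0.37 0.04 -0.72 0.31 1.00; -0.15 0.30 0.37 -0.00 -0.73 0.30 1.00
```

```bash
python3 -m creep '-0.15 0.3 0.37 0.69 -0.3 0.24 1; -0.15 0.3 0.37 0.66 -0.33 0.25 1; -0.15 0.3 0.37 0.64 -0.37 0.27 1; -0.15 0.3 0.37 0.61 -0.4 0.29 1; -0.15 0.3 0.37 0.58 -0.43 0.3 1' && python3 -m creep '-0.15 0.3 0.37 0.55 -0.46 0.31 1; -0.15 0.3 0.37 0.52 -0.49 0.32 1; -0.15 0.3 0.37 0.49 -0.52 0.33 1; -0.15 0.3 0.37 0.45 -0.55 0.34 1; -0.15 0.3 0.37 0.41 -0.57 0.35 1'
python3 - <<'E'
from h import *
R=rot(-32,45); G=C+[0,0,.030]
plan(G+R[:,2]*(.019-.10),R,10); print(monitor.state()['qpos'])
E
```

```text
time: 0.52
eef_pos: [0.2948, -0.515, 0.1755]
ee_rot: [176.0, -10.9, 8.9]
contact_force: [1.0, -0.3, 0.0]
gripper_width: 0.0943
grip_force: 0.0
time: 0.93
eef_pos: [0.361, -0.449, 0.1464]
ee_rot: [174.3, -22.3, -3.4]
contact_force: [0.9, 0.4, 0.4]
gripper_width: 0.0941
grip_force: 0.0
need 7.86 n 10 dist [ 0.1325  0.1325 -0.0591] rotdeg [-10.4  21.   25. ]
-0.15 0.31 0.36 0.37 -0.60 0.35 1.00; -0.15 0.31 0.36 0.33 -0.62 0.35 1.00; -0.15 0.31 0.36 0.29 -0.64 0.35 1.00; -0.15 0.31 0.36 0.25 -0.66 0.35 1.00; -0.15 0.31 0.36 0.21 -0.67 0.35 1.00
-0.15 0.31 0.36 0.17 -0.69 0.34 1.00; -0.15 0.31 0.36 0.12 -0.70 0.33 1.00; -0.15 0.31 0.36 0.08 -0.71 0.32 1.00; -0.15 0.31 0.36 0.04 -0.72 0.31 1.00; -0.15 0.31 0.36 -0.01 -0.73 0.30 1.00
[ 62.82888571  14.99816567  -7.64397013 118.01134622 -23.5441658
  30.79557758 -20.16718426]
```

```bash
python3 -m creep '-0.15 0.31 0.36 0.37 -0.6 0.35 1; -0.15 0.31 0.36 0.33 -0.62 0.35 1; -0.15 0.31 0.36 0.29 -0.64 0.35 1; -0.15 0.31 0.36 0.25 -0.66 0.35 1; -0.15 0.31 0.36 0.21 -0.67 0.35 1' && python3 -m creep '-0.15 0.31 0.36 0.17 -0.69 0.34 1; -0.15 0.31 0.36 0.12 -0.7 0.33 1; -0.15 0.31 0.36 0.08 -0.71 0.32 1; -0.15 0.31 0.36 0.04 -0.72 0.31 1; -0.15 0.31 0.36 -0.01 -0.73 0.3 1'
python3 - <<'E'
from h import *
R=rot(-32,45); G=C+[0,0,.030]
plan(G+R[:,2]*.019,R); print(monitor.state()['qpos'])
E
```

```text
time: 1.35
eef_pos: [0.4202, -0.3865, 0.1195]
ee_rot: [175.5, -32.5, -14.5]
contact_force: [-0.2, -0.5, -0.6]
gripper_width: 0.0938
grip_force: 0.0
time: 1.77
eef_pos: [0.461, -0.3545, 0.1471]
ee_rot: [179.4, -35.7, -24.5]
contact_force: [-0.0, -0.1, -0.4]
gripper_width: 0.0941
grip_force: 0.0
need 6.4 n 10 dist [ 0.0924  0.0006 -0.1306] rotdeg [-4.3  9.2  5.8]
-0.06 0.13 0.08 -0.03 -0.16 0.62 1.00; -0.06 0.13 0.08 -0.04 -0.17 0.62 1.00; -0.06 0.13 0.08 -0.06 -0.17 0.61 1.00; -0.06 0.13 0.08 -0.07 -0.17 0.61 1.00; -0.06 0.13 0.08 -0.08 -0.18 0.61 1.00
-0.06 0.13 0.08 -0.09 -0.18 0.61 1.00; -0.06 0.13 0.08 -0.10 -0.19 0.60 1.00; -0.06 0.13 0.08 -0.11 -0.19 0.60 1.00; -0.06 0.13 0.08 -0.13 -0.19 0.60 1.00; -0.06 0.13 0.08 -0.14 -0.19 0.59 1.00
[ 28.37034392  10.91861272  11.62283145 130.17148157 -68.26225066
  10.83178229 -10.83345265]
```

The arm ran into the limits of joints 5 and 6. I'll identify the kinematics from the readings so I can choose a feasible lean.

```bash
cat > kin.py <<'E'
from h import *
import itertools
from scipy.optimize import least_squares
LO=np.array([-161.28,-22.2,-73.04,3.21,-68.34,10.77,-161.83]);HI=np.array([161.28,115.67,71.86,147.25,248.33,114.83,161.83])
def fk(q,sg,L,off=0):
    q=np.radians(q); R=Ro.identity(); p=np.array([0,0,L[0]])
    ax='zyzyzyz'
    for i in range(7):
        R=R*Ro.from_euler(ax[i],sg[i]*q[i])
        if i==2: p=p+R.apply([L[4],0,L[1]])
        if i==4: p=p+R.apply([L[5],0,L[2]])
        if i==6: p=p+R.apply([0,0,L[3]])
    return p,R*Ro.from_euler('z',off)
E
python3 - <<'E'
from kin import *
s=monitor.state()
D=[([66.2037,23.9439,-.5905,92.4802,.2694,63.6353,-3.0363],[.22812,-.58155,.20491],[-179.942,.0047,21.4195]),
([62.82888571,14.99816567,-7.64397013,118.01134622,-23.5441658,30.79557758,-20.16718426],[.361,-.449,.1464],[174.3,-22.3,-3.4]),
(s['qpos'],s['eef_pos'],s['ee_rot'])]
best=[]
for sg in itertools.product([1,-1],repeat=7):
    if sg[1]<0: continue
    for off in np.radians([0,90,180,-90]):
        e=sum((fk(q,sg,np.zeros(6),off)[1].inv()*Ro.from_euler('xyz',r,degrees=True)).magnitude() for q,_,r in D)
        best.append((e,sg,off))
best.sort(key=lambda b:b[0]); print(best[:3])
e,sg,off=best[0]
f=lambda L:np.concatenate([fk(q,sg,L,off)[0]-p for q,p,_ in D])
r=least_squares(f,[.33,.4,.4,.25,0,0]); print(r.x,abs(r.fun).max())
import json; json.dump([list(sg),off,list(r.x)],open('kin.json','w'))
E
```

```text
[(0.0006260655227376393, (-1, 1, -1, 1, -1, 1, -1), np.float64(1.5707963267948966)), (0.693204657450534, (-1, 1, 1, 1, -1, 1, -1), np.float64(1.5707963267948966)), (1.1881214366959607, (-1, 1, -1, 1, -1, 1, 1), np.float64(1.5707963267948966))]
[ 0.33517873  0.35525807  0.42390194  0.2402894   0.10179242 -0.01357297] 0.028097736872318257
```

```bash
cat > samp.py <<'E'
from h import *
import json
s=monitor.state(); open('samp.jsonl','a').write(json.dumps([list(s['qpos']),list(s['eef_pos']),list(s['ee_rot'])])+'\n'); print(s['qpos'].round(1))
E
python3 samp.py
python3 -m creep '0 -0.5 0 0 0 -0.6 1; 0 -0.5 0 0 0 -0.6 1; 0 -0.5 0 0 0 -0.6 1; 0 -0.5 0 0 0 -0.6 1; 0 -0.5 0 0 0 -0.6 1'; python3 samp.py
python3 -m creep '0.5 -0.5 0 0 0 -0.6 1; 0.5 -0.5 0 0 0 -0.6 1; 0.5 -0.5 0 0 0 -0.6 1; 0.5 -0.5 0 0 0 -0.6 1; 0.5 -0.5 0 0 0 -0.6 1'; python3 samp.py
cat > fit.py <<'E'
from kin import *
import json
sg=(-1,1,-1,1,-1,1,-1)
D=[([66.2037,23.9439,-.5905,92.4802,.2694,63.6353,-3.0363],[.22812,-.58155,.20491],[-179.942,.0047,21.4195]),
([62.82888571,14.99816567,-7.64397013,118.01134622,-23.5441658,30.79557758,-20.16718426],[.361,-.449,.1464],0)]
D+=[json.loads(l) for l in open('samp.jsonl')]
A=[];b=[]
for q,p,_ in D:
    q=np.radians(q);R=Ro.identity();row=[np.eye(3)[:,2:]]
    for i,a in enumerate('zyzyzyz'):
        R=R*Ro.from_euler(a,sg[i]*q[i]); M=R.as_matrix()
        if i==0: row.append(M[:,:1])
        if i in(2,4): row.append(M[:,[0,2]])
        if i==5: row.append(M[:,[0]])
        if i==6: row.append(M[:,2:])
    A.append(np.hstack(row)); b.append(p)
A=np.vstack(A);b=np.concatenate(b); x=np.linalg.lstsq(A,b,rcond=None)[0]
print('z0,x1,x3,z3,x5,z5,x6,z7',x.round(4),abs(A@x-b).max(),np.linalg.svd(A)[1].round(3)); np.save('L.npy',x)
E
python3 fit.py
```

```text
[ 28.4  10.9  11.6 130.2 -68.3  10.8 -10.8]
time: 2.18
eef_pos: [0.4402, -0.3397, 0.1928]
ee_rot: [-180.0, -23.9, -24.1]
contact_force: [-0.2, 1.1, -0.1]
gripper_width: 0.0943
grip_force: 0.0
[  5.9   6.8  34.4 122.7 -20.3  29.9 -59.1]
time: 2.6
eef_pos: [0.4178, -0.3388, 0.2649]
ee_rot: [-163.0, -7.2, -21.3]
contact_force: [-1.5, 0.6, 0.3]
gripper_width: 0.0938
grip_force: 0.0
[ 17.   14.8  35.9 102.7 -28.5  70.6 -47.2]
z0,x1,x3,z3,x5,z5,x6,z7 [ 0.2387 -0.0114  0.0566  0.4797 -0.0332  0.4251  0.0074  0.2932] 0.02777471015398586 [4.4   4.157 1.525 0.625 0.599 0.49  0.183 0.114]
```

```bash
sed -i "s/if i==0: row.append(M\[:,:1\])/if i==0: row.append(M[:,[0,1]])/; s/M\[:,\[0,2\]\]/M[:,[0,1,2]]/; s/if i==5: row.append(M\[:,\[0\]\])/if i==5: row.append(M[:,[0,1]])/" fit.py; python3 fit.py
sed "s/M\[:,\[0,1\]\])/M[:,[]])/" fit.py > fit2.py; sed -i "s/L.npy/L2.npy/" fit2.py; python3 fit2.py
```

```text
z0,x1,x3,z3,x5,z5,x6,z7 [ 2.892e-01  0.000e+00 -1.450e-02 -0.000e+00 -1.590e-02  5.018e-01
  0.000e+00 -2.000e-04  4.698e-01 -0.000e+00 -2.000e-04  3.337e-01] 2.465962849909631e-05 [4.412 4.355 4.311 1.032 0.922 0.633 0.555 0.485 0.317 0.163 0.05  0.   ]
z0,x1,x3,z3,x5,z5,x6,z7 [ 0.3077  0.0055 -0.0299  0.4843  0.0022  0.0009  0.4742  0.3307] 0.004881076447430521 [4.373 3.158 3.089 0.797 0.721 0.36  0.218 0.171]
```

```bash
cat > ik.py <<'E'
from kin import *
SG=(-1,1,-1,1,-1,1,-1)
def FK(q):
    x=[.2892,-.0145,-.0159,.5018,.4698,.3337]
    q=np.radians(q);R=Ro.identity();p=np.array([0,0,x[0]])
    for i,a in enumerate('zyzyzyz'):
        R=R*Ro.from_euler(a,SG[i]*q[i])
        if i==0:p=p+R.apply([0,x[1],0])
        if i==2:p=p+R.apply([0,x[2],x[3]])
        if i==4:p=p+R.apply([0,0,x[4]])
        if i==6:p=p+R.apply([0,0,x[5]])
    return p,R*Ro.from_euler('z',np.pi/2)
MID=(LO+HI)/2;HW=(HI-LO)/2
def IK(tcp,R,seeds,w=0.01):
    R=Ro.from_matrix(R); out=[]
    def f(q):
        p,r=FK(q); return np.r_[(p-tcp)*10,(r.inv()*R).as_rotvec()*3, w*((q-MID)/HW)**4]
    for s in seeds:
        r=least_squares(f,np.clip(s,LO+1,HI-1),bounds=(LO,HI),max_nfev=60)
        if np.abs(r.fun[:6]).max()<.02: out.append((min((1-abs(r.x-MID)/HW)*HW),r.x))
    return sorted(out,key=lambda o:-o[0])
def flip(R): return R@np.diag([-1,-1,1])
E
cat > t.py <<'E'
from ik import *
rng=np.random.default_rng(0)
G2=PO+[0,0,.072]
for nm,G,az in (('place',G2,(-20,11,40,70,101)),):
  for a in az:
    for lean in (40,50,60):
      for fl in (0,1):
        R=rot(a,lean); R=flip(R) if fl else R
        o=IK(G+R[:,2]*.019,R,rng.uniform(LO,HI,(7,7)))
        if o: print(nm,a,lean,fl,len(o),round(o[0][0],1),o[0][1].round(0))
E
time python3 t.py; nproc
```

```text
place -20 40 0 3 20.8 [-21.  32. -15. 118.  88.  38. 141.]
place -20 40 1 5 29.2 [ -9.  34. -30. 118.  92.  45. -38.]
place -20 50 0 4 26.1 [ -3.  42. -41. 121. 107.  63. 130.]
place -20 50 1 7 26.0 [ -7.  40. -36. 121. 106.  60. -51.]
place -20 60 0 6 24.1 [ -9.  45. -36. 123. 115.  73. 120.]
place -20 60 1 4 24.1 [-10.  45. -35. 123. 115.  73. -61.]
place 11 40 0 4 9.4 [-59.  37.  45. 127. 221.  20.  27.]
place 11 40 1 5 19.3 [ 16.  36. -45. 125. 120.  30. -26.]
place 11 50 0 4 17.0 [ -3.  33. -23. 130. 151.  36. 116.]
place 11 50 1 6 17.3 [  8.  36. -35. 130. 146.  39. -53.]
place 11 60 0 3 12.9 [-23.  36.  -1. 134. 165.  51.  93.]
place 11 60 1 6 13.9 [  8.  42. -36. 133. 157.  56. -61.]
place 40 40 0 4 6.6 [  43.   52.  -66.  121.  104.   21. -145.]
place 40 40 1 3 8.1 [ 42.  50. -65. 121. 104.  19.  33.]
place 40 50 0 4 18.8 [ -9.  32.   3. 127. 230.  35.  68.]
place 40 50 1 3 14.8 [ -41.   41.   42.  128.  234.   54. -130.]
place 40 60 0 3 18.8 [ 28.  44. -37. 128. 211.  34. 107.]
place 40 60 1 3 18.9 [ 34.  48. -45. 128. 206.  31. -64.]
place 70 40 0 5 16.8 [ 22.  39. -30. 110. -45.  28.  19.]
place 70 40 1 4 8.7 [ 45.  56. -64. 109.  26.  25. 140.]
place 70 50 0 6 11.4 [ 40.  50. -49. 111. -38.  22.  22.]
place 70 50 1 4 15.4 [  34.   46.  -40.  111.  -53.   27. -146.]
place 70 60 0 5 11.8 [ 47.  59. -54. 112. -45.  23.  36.]
place 70 60 1 5 14.1 [  45.   56.  -51.  112.  -52.   25. -138.]
place 101 40 0 4 36.2 [ 13.  44. -20.  94. -32.  55.  30.]
place 101 40 1 2 19.2 [   4.   43.   -6.   94.  -42.   59. -143.]
place 101 50 0 3 28.2 [ 32.  56. -45.  92. -16.  54.  22.]
place 101 60 1 2 22.9 [  19.   53.  -20.   90.  -45.   67. -135.]
4
real	0m22.998s
user	0m23.574s
sys	0m0.121s
```

```bash
cat >> h.py <<'E'
A1=53.;LEAN=45
RP=rot(A1,LEAN); RA=rot(YAW+90,LEAN)
E
python3 - <<'E'
from ik import *
s=monitor.state(); t=C+[0,0,.03]+RP[:,2]*(.019-.13)
o=IK(t,RP,[s['qpos']]); print(o); print(IK(C+[0,0,.03]+RP[:,2]*.019,RP,[o[0][1]] if o else [s['qpos']]))
plan(t,RP)
E
```

```text
[(np.float64(35.576289032465496), array([ 68.92934055,  44.26039795, -17.83822819,  88.08345603,
       -32.76371097,  68.1092563 ,  35.01462044]))]
[(np.float64(32.58002383124633), array([ 76.84033254,  56.06647821, -40.45997617,  92.6140705 ,
       -14.83079713,  50.1465287 ,  21.95576602]))]
need 10.33 n 15 dist [ 0.077  -0.0707 -0.1564] rotdeg [ 18.7  21.7 -71. ]
0.18 0.21 -0.69 0.21 0.23 0.40 1.00; 0.18 0.21 -0.69 0.18 0.25 0.40 1.00; 0.18 0.21 -0.69 0.14 0.27 0.40 1.00; 0.18 0.21 -0.69 0.11 0.29 0.39 1.00; 0.18 0.21 -0.69 0.08 0.31 0.39 1.00
0.18 0.21 -0.69 0.04 0.32 0.38 1.00; 0.18 0.21 -0.69 0.00 0.33 0.38 1.00; 0.18 0.21 -0.69 -0.03 0.34 0.37 1.00; 0.18 0.21 -0.69 -0.07 0.34 0.36 1.00; 0.18 0.21 -0.69 -0.11 0.34 0.35 1.00
0.18 0.21 -0.69 -0.14 0.34 0.34 1.00; 0.18 0.21 -0.69 -0.18 0.33 0.33 1.00; 0.18 0.21 -0.69 -0.22 0.32 0.32 1.00; 0.18 0.21 -0.69 -0.25 0.31 0.30 1.00; 0.18 0.21 -0.69 -0.28 0.30 0.29 1.00
```

```bash
python3 -m creep '0.18 0.21 -0.69 0.21 0.23 0.4 1; 0.18 0.21 -0.69 0.18 0.25 0.4 1; 0.18 0.21 -0.69 0.14 0.27 0.4 1; 0.18 0.21 -0.69 0.11 0.29 0.39 1; 0.18 0.21 -0.69 0.08 0.31 0.39 1' && python3 -m creep '0.18 0.21 -0.69 0.04 0.32 0.38 1; 0.18 0.21 -0.69 0 0.33 0.38 1; 0.18 0.21 -0.69 -0.03 0.34 0.37 1; 0.18 0.21 -0.69 -0.07 0.34 0.36 1; 0.18 0.21 -0.69 -0.11 0.34 0.35 1'; python3 samp.py
python3 - <<'E'
from h import *
plan(C+[0,0,.03]+RP[:,2]*(.019-.13),RP)
E
```

```text
time: 3.02
eef_pos: [0.4439, -0.363, 0.2107]
ee_rot: [-162.3, -21.5, -0.1]
contact_force: [0.1, 0.3, 0.6]
gripper_width: 0.0938
grip_force: 0.0
time: 3.43
eef_pos: [0.4694, -0.3867, 0.1585]
ee_rot: [-167.4, -34.9, 23.7]
contact_force: [0.3, -1.0, 0.7]
gripper_width: 0.0938
grip_force: 0.0
[ 39.4  32.2  21.5  98.9 -50.3  71.3  22.4]
need 3.4 n 5 dist [ 0.0254 -0.0228 -0.05  ] rotdeg [  6.4   7.4 -23.4]
0.19 0.21 -0.68 -0.14 0.33 0.33 1.00; 0.19 0.21 -0.68 -0.17 0.32 0.32 1.00; 0.19 0.21 -0.68 -0.21 0.31 0.31 1.00; 0.19 0.21 -0.68 -0.24 0.30 0.29 1.00; 0.19 0.21 -0.68 -0.27 0.29 0.28 1.00
```

```bash
python3 -m creep '0.19 0.21 -0.68 -0.14 0.33 0.33 1; 0.19 0.21 -0.68 -0.17 0.32 0.32 1; 0.19 0.21 -0.68 -0.21 0.31 0.31 1; 0.19 0.21 -0.68 -0.24 0.3 0.29 1; 0.19 0.21 -0.68 -0.27 0.29 0.28 1'; python3 samp.py
python3 - <<'E'
from h import *
plan(C+[0,0,.03]+RP[:,2]*.019,RP)
E
```

```text
time: 3.85
eef_pos: [0.4942, -0.4096, 0.1081]
ee_rot: [-179.9, -44.9, 53.0]
contact_force: [-0.0, 0.4, 1.2]
gripper_width: 0.0937
grip_force: 0.0
[ 47.4  43.8  14.2  88.9 -51.9  78.2  47.8]
need 5.2 n 10 dist [ 0.0559  0.0735 -0.0915] rotdeg [-0.1  0.1 -0. ]
-0.00 0.00 -0.00 0.00 0.00 0.52 1.00; -0.00 0.00 -0.00 0.00 0.00 0.52 1.00; -0.00 0.00 -0.00 0.00 0.00 0.52 1.00; -0.00 0.00 -0.00 0.00 0.00 0.52 1.00; -0.00 0.00 -0.00 0.00 0.00 0.52 1.00
-0.00 0.00 -0.00 0.00 0.00 0.52 1.00; -0.00 0.00 -0.00 0.00 0.00 0.52 1.00; -0.00 0.00 -0.00 0.00 0.00 0.52 1.00; -0.00 0.00 -0.00 0.00 0.00 0.52 1.00; -0.00 0.00 -0.00 0.00 0.00 0.52 1.00
```

```bash
python3 -m creep '0 0 0 0 0 0.52 1; 0 0 0 0 0 0.52 1; 0 0 0 0 0 0.52 1; 0 0 0 0 0 0.52 1; 0 0 0 0 0 0.52 1' && python3 -m creep '0 0 0 0 0 0.52 1; 0 0 0 0 0 0.52 1; 0 0 0 0 0 0.52 1; 0 0 0 0 0 0.52 1; 0 0 0 0 0 0.52 1' && python3 -m creep '0 0 0 0 0 0 -1; 0 0 0 0 0 0 -1; 0 0 0 0 0 0 -1; 0 0 0 0 0 0 -1; 0 0 0 0 0 0 -1' 25; python3 samp.py
```

```text
time: 4.27
eef_pos: [0.5226, -0.3713, 0.0624]
ee_rot: [-179.7, -44.8, 52.7]
contact_force: [-0.2, -0.2, -0.5]
gripper_width: 0.0939
grip_force: 0.0
time: 4.68
eef_pos: [0.5498, -0.3354, 0.0158]
ee_rot: [-179.7, -44.8, 52.7]
contact_force: [0.4, -0.4, -0.8]
gripper_width: 0.0938
grip_force: 0.0
time: 5.1
eef_pos: [0.5491, -0.3369, 0.0171]
ee_rot: [-179.8, -44.8, 52.7]
contact_force: [0.3, 0.1, -0.4]
gripper_width: 0.0645
grip_force: 0.0
[ 42.3  48.7  10.2  94.  -57.7  66.8  51. ]
```

```bash
python3 -m creep '0 0 0 0 0 0 -1; 0 0 0 0 0 0 -1; 0 0 0 0 0 0 -1; 0 0 0 0 0 0 -1; 0 0 0 0 0 0 -1'
python3 - <<'E'
from h import *
p,d,c=cam('side'); cv2.imwrite('pics/s1.png',cv2.resize(p[230:400,180:420][...,::-1],None,fx=3.3,fy=3.3,interpolation=cv2.INTER_CUBIC))
E
```

```text
time: 5.52
eef_pos: [0.5492, -0.3359, 0.0168]
ee_rot: [-179.7, -44.8, 52.7]
contact_force: [1.4, -0.5, 1.6]
gripper_width: 0.0317
grip_force: 25.0
```

View pics/s1.png

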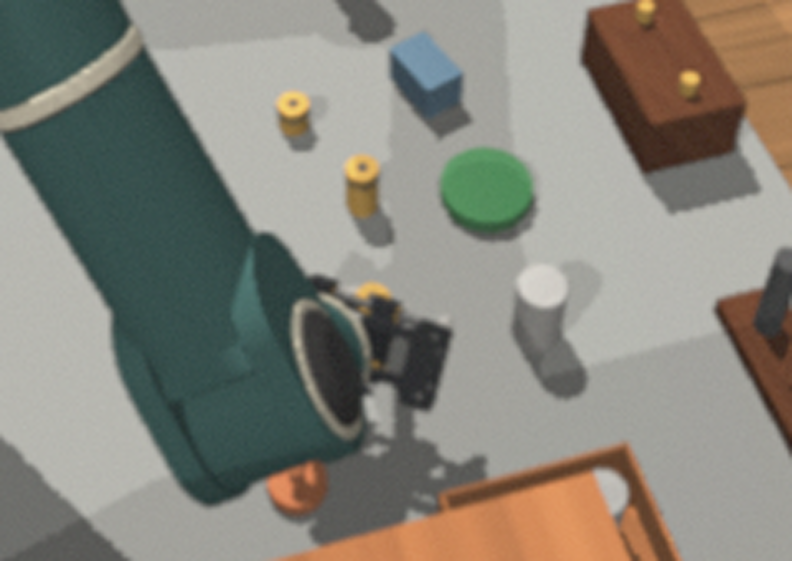

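The piston is held: opening 31.7 mm, 25 N. Now I lift it.

```bash
python3 - <<'E'
from h import *
s=monitor.state(); np.savez('grasp.npz',p=s['eef_pos'],r=s['ee_rot'])
plan(s['eef_pos']+[0,0,.13],Ro.from_euler('xyz',s['ee_rot'],degrees=True).as_matrix(),10,-1)
E
cat >> h.py <<'E'
import os
if os.path.exists('grasp.npz'):
    _g=np.load('grasp.npz'); RG=Ro.from_euler('xyz',_g['r'],degrees=True); GP=_g['p']
    _q=Ro.from_euler('z',YAW+90-A1,degrees=True); RT=(_q*RG).as_matrix(); OFF=_q.apply(GP-C)  # TCP minus piston base
    YP=np.array([-np.sin(np.radians(YAW)),np.cos(np.radians(YAW)),0])
E
```

```text
need 5.2 n 10 dist [0.   0.   0.13] rotdeg [-0. -0.  0.]
-0.00 -0.00 0.00 0.37 -0.00 -0.37 -1.00; -0.00 -0.00 0.00 0.37 -0.00 -0.37 -1.00; -0.00 -0.00 0.00 0.37 -0.00 -0.37 -1.00; -0.00 -0.00 0.00 0.37 -0.00 -0.37 -1.00; -0.00 -0.00 0.00 0.37 -0.00 -0.37 -1.00
-0.00 -0.00 0.00 0.37 -0.00 -0.37 -1.00; -0.00 -0.00 0.00 0.37 -0.00 -0.37 -1.00; -0.00 -0.00 0.00 0.37 -0.00 -0.37 -1.00; -0.00 -0.00 0.00 0.37 -0.00 -0.37 -1.00; -0.00 -0.00 0.00 0.37 -0.00 -0.37 -1.00
```

```bash
python3 -m creep '0 0 0 0.2 0 -0.2 -1; 0 0 0 0.37 0 -0.37 -1; 0 0 0 0.37 0 -0.37 -1; 0 0 0 0.37 0 -0.37 -1; 0 0 0 0.37 0 -0.37 -1' && python3 -m creep '0 0 0 0.37 0 -0.37 -1; 0 0 0 0.37 0 -0.37 -1; 0 0 0 0.37 0 -0.37 -1; 0 0 0 0.37 0 -0.37 -1; 0 0 0 0.37 0 -0.37 -1'; python3 samp.py
python3 - <<'E'
from h import *
plan(PO+[0,0,.13]-.14*YP+OFF,RT,20,-1)
E
```

```text
time: 5.98
eef_pos: [0.5498, -0.3363, 0.0781]
ee_rot: [-179.8, -44.8, 52.8]
contact_force: [-0.2, 0.0, -2.6]
gripper_width: 0.0313
grip_force: 25.0
time: 6.4
eef_pos: [0.5499, -0.336, 0.1429]
ee_rot: [-179.7, -44.8, 52.7]
contact_force: [0.1, -0.5, -3.1]
gripper_width: 0.0316
grip_force: 25.0
[ 40.6  38.4  12.6  93.2 -53.7  74.   41.8]
need 15.93 n 20 dist [0.0961 0.3864 0.0039] rotdeg [ 34.3  -0.1 -34.5]
0.25 -0.00 -0.25 0.52 -0.31 0.51 -1.00; 0.25 -0.00 -0.25 0.53 -0.28 0.52 -1.00; 0.25 -0.00 -0.25 0.54 -0.25 0.53 -1.00; 0.25 -0.00 -0.25 0.55 -0.22 0.53 -1.00; 0.25 -0.00 -0.25 0.55 -0.18 0.54 -1.00
0.25 -0.00 -0.25 0.56 -0.15 0.55 -1.00; 0.25 -0.00 -0.25 0.56 -0.12 0.55 -1.00; 0.25 -0.00 -0.25 0.57 -0.08 0.55 -1.00; 0.25 -0.00 -0.25 0.57 -0.05 0.55 -1.00; 0.25 -0.00 -0.25 0.57 -0.02 0.56 -1.00
0.25 -0.00 -0.25 0.57 0.02 0.56 -1.00; 0.25 -0.00 -0.25 0.57 0.05 0.55 -1.00; 0.25 -0.00 -0.25 0.57 0.08 0.55 -1.00; 0.25 -0.00 -0.25 0.56 0.12 0.55 -1.00; 0.25 -0.00 -0.25 0.56 0.15 0.55 -1.00
0.25 -0.00 -0.25 0.56 0.18 0.54 -1.00; 0.25 -0.00 -0.25 0.55 0.22 0.53 -1.00; 0.25 -0.00 -0.25 0.54 0.25 0.53 -1.00; 0.25 -0.00 -0.25 0.53 0.28 0.52 -1.00; 0.25 -0.00 -0.25 0.53 0.31 0.51 -1.00
```

```bash
python3 -m creep '0.25 0 -0.25 0.52 -0.31 0.51 -1; 0.25 0 -0.25 0.53 -0.28 0.52 -1; 0.25 0 -0.25 0.54 -0.25 0.53 -1; 0.25 0 -0.25 0.55 -0.22 0.53 -1; 0.25 0 -0.25 0.55 -0.18 0.54 -1' && python3 -m creep '0.25 0 -0.25 0.56 -0.15 0.55 -1; 0.25 0 -0.25 0.56 -0.12 0.55 -1; 0.25 0 -0.25 0.57 -0.08 0.55 -1; 0.25 0 -0.25 0.57 -0.05 0.55 -1; 0.25 0 -0.25 0.57 -0.02 0.56 -1' && python3 -m creep '0.25 0 -0.25 0.57 0.02 0.56 -1; 0.25 0 -0.25 0.57 0.05 0.55 -1; 0.25 0 -0.25 0.57 0.08 0.55 -1; 0.25 0 -0.25 0.56 0.12 0.55 -1; 0.25 0 -0.25 0.56 0.15 0.55 -1'; python3 samp.py
python3 - <<'E'
from h import *
plan(PO+[0,0,.10]-.14*YP+OFF,RT,5,-1)
E
```

```text
time: 6.82
eef_pos: [0.5744, -0.2371, 0.1421]
ee_rot: [-179.6, -44.9, 65.1]
contact_force: [-0.1, 0.7, -2.6]
gripper_width: 0.0315
grip_force: 25.0
time: 7.23
eef_pos: [0.5984, -0.1412, 0.1435]
ee_rot: [-179.6, -44.9, 77.2]
contact_force: [0.3, -0.2, -1.3]
gripper_width: 0.0312
grip_force: 25.0
time: 7.65
eef_pos: [0.6225, -0.0447, 0.1445]
ee_rot: [-179.6, -44.9, 89.3]
contact_force: [-0.3, -0.5, -1.9]
gripper_width: 0.0312
grip_force: 25.0
[ 20.1  39.3   2.3  90.  -43.9  76.4  42.4]
need 4.07 n 5 dist [ 0.0234  0.0951 -0.0277] rotdeg [ 8.4 -0.2 -8.5]
0.24 -0.01 -0.25 0.38 0.18 0.69 -1.00; 0.24 -0.01 -0.25 0.38 0.21 0.69 -1.00; 0.24 -0.01 -0.25 0.37 0.25 0.68 -1.00; 0.24 -0.01 -0.25 0.36 0.28 0.67 -1.00; 0.24 -0.01 -0.25 0.36 0.31 0.67 -1.00
```

```bash
python3 -m creep '0.24 0 -0.25 0.38 0.18 0.69 -1; 0.24 0 -0.25 0.38 0.21 0.69 -1; 0.24 0 -0.25 0.37 0.25 0.68 -1; 0.24 0 -0.25 0.36 0.28 0.67 -1; 0.24 0 -0.25 0.36 0.31 0.67 -1'; python3 samp.py
python3 - <<'E'
from h import *
T,S=[cam(n) for n in('top','side')]
for n,(p,d,c) in (('top',T),('side',S)):
    W=pts(d,c);q=p.astype(int)
    br=(q[...,0]>110)&(q[...,0]-q[...,2]>60)&(q[...,1]-q[...,2]>25)&(np.hypot(W[...,0]-.65,W[...,1]-.04)<.05)&(W[...,2]>.05)
    P=W[br]; v,u=np.nonzero(br)
    if len(P): print(n,len(P),'uv',u.mean(),v.mean(),np.median(P,0),P.min(0),P.max(0))
print(monitor.state()['eef_pos']-OFF)
a=cv2.resize(T[0][150:240,140:290][...,::-1],None,fx=2.6,fy=3,interpolation=2)
b=cv2.resize(S[0][110:230,220:350][...,::-1],None,fx=3,fy=3,interpolation=2)[:,:390]
cv2.imwrite('pics/c2.png',np.hstack([cv2.copyMakeBorder(a,0,b.shape[0]-a.shape[0],0,0,0),b]))
plan(PO+[0,0,.047]-.09*YP+OFF,RT,5,-1)
E
```

```text
time: 8.07
eef_pos: [0.6462, 0.0502, 0.1161]
ee_rot: [-179.9, -45.0, 101.5]
contact_force: [0.0, -0.3, -2.7]
gripper_width: 0.0315
grip_force: 25.0
[ 12.9  44.4  -1.1  84.6 -41.   76.7  42.6]
top 73 uv 256.3835616438356 185.36986301369862 [0.64943886 0.0361363  0.1463069 ] [0.63492587 0.02181331 0.10982159] [0.66331135 0.04827986 0.15113158]
[0.64932017 0.04152808 0.0990706 ]
need 2.79 n 5 dist [-0.0101  0.0453 -0.0521] rotdeg [-0.  -0.3  0.3]
-0.00 -0.01 0.01 -0.03 -0.01 0.56 -1.00; -0.00 -0.01 0.01 -0.03 -0.01 0.56 -1.00; -0.00 -0.01 0.01 -0.03 -0.01 0.56 -1.00; -0.00 -0.01 0.01 -0.03 -0.01 0.56 -1.00; -0.00 -0.01 0.01 -0.03 -0.01 0.56 -1.00
```

View pics/c2.png

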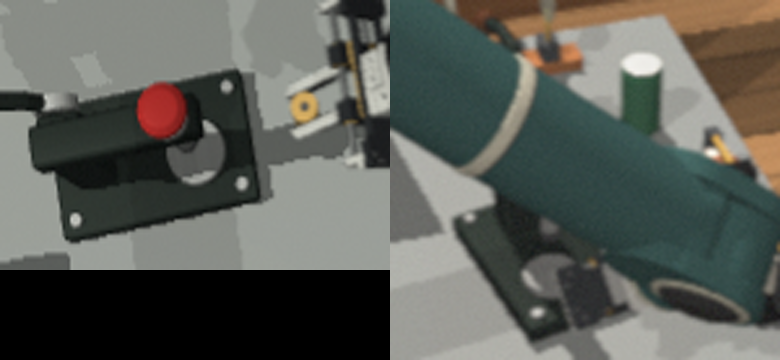

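The top view (left half) shows the piston held upright near full-image pixel (257,185), right of the anvil. The side view is blocked by the forearm. Depth puts the piston about 5 mm off the prediction, so I'll measure more finely by intersecting rays with planes.

```bash
cat >> h.py <<'E'
def ray(c,uv,z):
    K=np.array([[c['fx'],0,c['cx']],[0,c['fy'],c['cy']],[0,0,1.]])
    s=cv2.undistortPoints(np.float64(uv).reshape(-1,1,2),K,np.array([c['k1'],0,0,0,0])).reshape(-1,2)
    V=np.linalg.inv(np.array(c['view'])); d=np.c_[s[:,0],-s[:,1],-np.ones(len(s))]@V[:3,:3].T; o=V[:3,3]
    return o+d*((z-o[2])/d[:,2])[:,None]
def fitcirc(xy,r):
    f=lambda c:np.hypot(*(xy-c).T)-r
    return least_squares(f,xy.mean(0),loss='soft_l1',f_scale=.001).x
from scipy.optimize import least_squares
E
python3 - <<'E'
from h import *
c=vision.calibration('top'); p0=np.load('top0.npz')['p']; p1=vision.snapshot('top')[0]
def top(p,u,v,z,r=.016,w=11,pred=None,sz=10):
    a=p[v-w:v+w+1,u-w:u+w+1].astype(np.float32); b=cv2.resize(a,None,fx=8,fy=8,interpolation=cv2.INTER_CUBIC)
    m=(pred(b)).astype(np.uint8); n,l,st,ce=cv2.connectedComponentsWithStats(m)
    i=1+np.argmax(st[1:,4]); cn=max(cv2.findContours((l==i).astype(np.uint8),cv2.RETR_EXTERNAL,cv2.CHAIN_APPROX_NONE)[0],key=cv2.contourArea)
    uv=(cn.reshape(-1,2)+.5)/8-.5+[u-w,v-w]; P=ray(c,uv,z)[:,:2]
    (cc,rr)=cv2.minEnclosingCircle(P.astype(np.float32)); print('minencl',np.round(cc,4),round(rr,4),'bbmid',((P.max(0)+P.min(0))/2).round(4),np.ptp(P,0).round(4)); return P
br=lambda t:lambda b:(b[...,0]>t)&(b[...,0]-b[...,2]>50)
for t in(130,160,180): print(t);top(p0,376,227,.046,pred=br(t)); top(p1,256,185,.145,pred=br(t)); top(p0,301,229,.034,pred=br(t)); top(p0,336,217,.058,pred=br(t))
red=lambda b:(b[...,0]>110)&(b[...,1]<70)
top(p0,203,187,.268,w=16,pred=red); top(p1,203,187,.268,w=16,pred=red)
# bolts on slab, anvil
g=cv2.cvtColor(p0,cv2.COLOR_RGB2HSV); m=((g[...,2]>120)&(g[...,1]<40)).astype(np.uint8)
n,l,st,ce=cv2.connectedComponentsWithStats(m[165:235,150:245])
for i in range(1,n):
    if 4<st[i,4]<60: 
        uv=ce[i]+[150,165]; P=ray(c,uv,.030)[0,:2]; 
        y=np.radians(YAW); d=P-PO[:2]; print('bolt',uv.round(1),P.round(4),'press',(np.array([[np.cos(y),np.sin(y)],[-np.sin(y),np.cos(y)]])@d).round(4))
E
```

```text
130
minencl [ 0.5415 -0.346 ] 0.0155 bbmid [ 0.5417 -0.3458] [0.0302 0.0292]
minencl [0.65   0.0411] 0.0167 bbmid [0.6503 0.0411] [0.0323 0.0317]
minencl [ 0.5315 -0.1025] 0.0161 bbmid [ 0.5316 -0.1028] [0.0313 0.0307]
minencl [ 0.5709 -0.2163] 0.0155 bbmid [ 0.5709 -0.2163] [0.0294 0.0294]
160
minencl [ 0.5398 -0.3457] 0.0126 bbmid [ 0.5392 -0.3452] [0.0221 0.0216]
minencl [0.6506 0.041 ] 0.0162 bbmid [0.6508 0.0411] [0.0304 0.0317]
minencl [ 0.5321 -0.1026] 0.0149 bbmid [ 0.532  -0.1026] [0.0289 0.0279]
minencl [ 0.5689 -0.216 ] 0.0119 bbmid [ 0.5668 -0.2158] [0.0188 0.0198]
180Traceback (most recent call last):
  File "<stdin>", line 10, in <module>
  File "<stdin>", line 6, in top
    return _wrapfunc(a, 'argmax', axis=axis, out=out, **kwds)
    return bound(*args, **kwds)
ValueError: attempt to get argmax of an empty sequence
```

Run:
```python
from h import *
c=vision.calibration('top'); p0=np.load('top0.npz')['p']
y=np.radians(YAW); M=np.array([[np.cos(y),np.sin(y)],[-np.sin(y),np.cos(y)]])
def cont(m,z):
    cn=max(cv2.findContours(m.astype(np.uint8),cv2.RETR_EXTERNAL,cv2.CHAIN_APPROX_NONE)[0],key=cv2.contourArea).reshape(-1,2)
    return cn
b=cv2.resize(p0[165:240,150:245].astype(np.float32),None,fx=8,fy=8,interpolation=cv2.INTER_CUBIC)
cn=cont((b[...,0]>110)&(b[...,1]<70),0); P=ray(c,(cn+.5)/8-.5+[150,165],.264)[:,:2]
print('red',cv2.minEnclosingCircle(P.astype(np.float32)),((P.max(0)+P.min(0))/2))
g=b.mean(-1)
for sgm in (80,100):
    n,l,st,ce=cv2.connectedComponentsWithStats((g>sgm).astype(np.uint8))
    for i in range(1,n):
        if 200<st[i,4]<25000:
            uv=(ce[i]+.5)/8-.5+[150,165]; d=M@(ray(c,uv,.03)[0,:2]-PO[:2]); print(sgm,uv.round(1),st[i,4]/64,'press',d.round(4))
            if st[i,4]>64*100:
                P=ray(c,(cont(l==i,0)+.5)/8-.5+[150,165],.04)[:,:2]; k=fitcirc(P,.036); e=np.hypot(*(P-k).T)
                for _ in range(5):
                    Q=P[abs(np.hypot(*(P-k).T)-.036)<.0025]; k=fitcirc(Q,.036)
                print('anvil',k.round(4),len(Q),len(P))
# slab outline: dark pixels fit handled earlier
```

```text
red ((0.6208733916282654, 0.17656636238098145), 0.025466779246926308) [0.62086016 0.17664458]
80 [226.7 178.3] 15.25 press [ 0.0667 -0.0484]
80 [199.8 187.4] 113.703125 press [0.0534 0.0441]
anvil [0.6394 0.2205] 83 357
80 [220.1 192.3] 18.703125 press [ 0.0245 -0.0191]
80 [243.9 208.4] 9.921875 press [-0.0434 -0.0863]
80 [216.2 208.6] 38.21875 press [-0.0267  0.0027]
80 [232.5 210.7] 16.4375 press [-0.0435 -0.0484]
80 [168.6 222.9] 18.171875 press [-0.0432  0.1625]
100 [226.7 178.3] 11.640625 press [ 0.0668 -0.0485]
100 [220.  192.1] 13.234375 press [ 0.0252 -0.0188]
100 [244.2 208.1] 4.421875 press [-0.0425 -0.0873]
100 [216.3 208.7] 27.84375 press [-0.0269  0.0027]
100 [232.5 210.6] 12.203125 press [-0.0434 -0.0483]
100 [168.6 222.8] 15.046875 press [-0.0431  0.1625]
```

```bash
sed -i 's/PO=np.array(\[.621,.175,0\])/PO=np.array([.6212,.1768,0])/' h.py
python3 - <<'E'
from h import *
plan(PO+[0,0,.047]-.09*YP+OFF,RT,5,-1)
E
```

```text
need 2.91 n 5 dist [-0.0099  0.0496 -0.0522] rotdeg [ 0.1 -0.3  0.1]
0.00 -0.01 0.00 -0.01 0.00 0.58 -1.00; 0.00 -0.01 0.00 -0.01 0.00 0.58 -1.00; 0.00 -0.01 0.00 -0.01 0.00 0.58 -1.00; 0.00 -0.01 0.00 -0.01 0.00 0.58 -1.00; 0.00 -0.01 0.00 -0.01 0.00 0.58 -1.00
```

```bash
python3 -m creep '0 0 0 0 0 0.58 -1; 0 0 0 0 0 0.58 -1; 0 0 0 0 0 0.58 -1; 0 0 0 0 0 0.58 -1; 0 0 0 0 0 0.58 -1'; python3 samp.py
python3 - <<'E'
from h import *
print(monitor.state()['eef_pos']-OFF)
plan(PO+[0,0,.047]+OFF,RT,10,-1)
E
```

```text
time: 8.63
eef_pos: [0.6355, 0.0996, 0.0645]
ee_rot: [-179.9, -45.0, 101.2]
contact_force: [-0.7, 0.4, -2.8]
gripper_width: 0.0319
grip_force: 25.0
[ 10.2  46.5  -2.7  88.8 -43.2  69.5  44.2]
[0.63883727 0.08707902 0.0476864 ]
need 3.66 n 10 dist [-0.0176  0.0897 -0.0007] rotdeg [ 0.3 -0.2 -0.1]
0.00 -0.00 -0.00 0.26 0.00 0.26 -1.00; 0.00 -0.00 -0.00 0.26 0.00 0.26 -1.00; 0.00 -0.00 -0.00 0.26 0.00 0.26 -1.00; 0.00 -0.00 -0.00 0.26 0.00 0.26 -1.00; 0.00 -0.00 -0.00 0.26 0.00 0.26 -1.00
0.00 -0.00 -0.00 0.26 0.00 0.26 -1.00; 0.00 -0.00 -0.00 0.26 0.00 0.26 -1.00; 0.00 -0.00 -0.00 0.26 0.00 0.26 -1.00; 0.00 -0.00 -0.00 0.26 0.00 0.26 -1.00; 0.00 -0.00 -0.00 0.26 0.00 0.26 -1.00
```

```bash
python3 -m creep '0 0 0 0.26 0 0.26 -1; 0 0 0 0.26 0 0.26 -1; 0 0 0 0.26 0 0.26 -1; 0 0 0 0.26 0 0.26 -1; 0 0 0 0.26 0 0.26 -1' && python3 -m creep '0 0 0 0.26 0 0.26 -1; 0 0 0 0.26 0 0.26 -1; 0 0 0 0.26 0 0.26 -1; 0 0 0 0.26 0 0.26 -1; 0 0 0 0.26 0 0.26 -1';  python3 - <<'E'
from h import *
print(monitor.state()['eef_pos']-OFF)
plan(PO+[0,0,.0405]+OFF,RT,5,-1)
E
```

```text
time: 9.05
eef_pos: [0.6271, 0.1445, 0.0662]
ee_rot: [180.0, -45.0, 101.3]
contact_force: [-0.2, 0.7, -2.7]
gripper_width: 0.0314
grip_force: 25.0
time: 9.47
eef_pos: [0.6178, 0.1896, 0.0656]
ee_rot: [-180.0, -45.0, 101.2]
contact_force: [0.5, 0.4, -2.8]
gripper_width: 0.0309
grip_force: 25.0
[0.62116365 0.17707137 0.04884326]
need 0.33 n 5 dist [ 0.     -0.0003 -0.0083] rotdeg [ 0.3 -0.2 -0.1]
0.01 -0.00 -0.00 -0.05 -0.00 0.05 -1.00; 0.01 -0.00 -0.00 -0.05 -0.00 0.05 -1.00; 0.01 -0.00 -0.00 -0.05 -0.00 0.05 -1.00; 0.01 -0.00 -0.00 -0.05 0.00 0.05 -1.00; 0.01 -0.00 -0.00 -0.05 0.00 0.05 -1.00
```

```bash
python3 -m creep '0 0 0 -0.05 0 0.05 -1; 0 0 0 -0.05 0 0.05 -1; 0 0 0 -0.04 0 0.04 -1; 0 0 0 -0.03 0 0.03 -1; 0 0 0 -0.02 0 0.02 -1';python3 -m creep '0 0 0 -0.01 0 0.01 -1; 0 0 0 -0.01 0 0.01 -1; 0 0 0 0 0 0 -1; 0 0 0 0 0 0 -1; 0 0 0 0 0 0 -1'
```

```text
time: 9.88
eef_pos: [0.6181, 0.1881, 0.0585]
ee_rot: [-179.9, -45.0, 101.2]
contact_force: [0.3, 0.5, -2.5]
gripper_width: 0.0318
grip_force: 25.0
time: 10.3
eef_pos: [0.618, 0.1887, 0.0582]
ee_rot: [-180.0, -45.0, 101.2]
contact_force: [-0.3, -0.9, -2.1]
gripper_width: 0.0315
grip_force: 25.0
```

```bash
python3 -m creep '0 0 0 -0.02 0 0.02 -1; 0 0 0 0 0 0 -1; 0 0 0 0 0 0 -1; 0 0 0 0 0 0 -1; 0 0 0 0 0 0 -1';python3 -m creep '0 0 0 -0.02 0 0.02 -1; 0 0 0 0 0 0 -1; 0 0 0 0 0 0 -1; 0 0 0 0 0 0 -1; 0 0 0 0 0 0 -1'
```

```text
time: 10.72
eef_pos: [0.618, 0.1887, 0.0575]
ee_rot: [-180.0, -45.0, 101.2]
contact_force: [-0.2, -0.7, -2.2]
gripper_width: 0.0317
grip_force: 25.0
time: 11.13
eef_pos: [0.6181, 0.1888, 0.0569]
ee_rot: [-180.0, -45.0, 101.2]
contact_force: [0.4, 0.3, -0.8]
gripper_width: 0.0316
grip_force: 25.0
```

```bash
python3 -m creep '0 0 0 -0.015 0 0.015 -1; 0 0 0 0 0 0 -1; 0 0 0 0 0 0 -1; 0 0 0 0 0 0 -1; 0 0 0 0 0 0 -1'
```

```text
time: 11.55
eef_pos: [0.6181, 0.1888, 0.0568]
ee_rot: [-180.0, -45.0, 101.3]
contact_force: [-2.3, -1.1, 5.7]
gripper_width: 0.0316
grip_force: 25.0
```

```bash
python3 -m creep '0 0 0 0 0 0 -0.2; 0 0 0 0 0 0 -0.2; 0 0 0 0 0 0 -0.1; 0 0 0 0 0 0 0; 0 0 0 0 0 0 0.2'; python3 -m creep '0 0 0 0 0 0 0.6; 0 0 0 0 0 0 0.8; 0 0 0 0 0 0 0.8; 0 0 0 0 0 0 0.8; 0 0 0 0 0 0 0.8'
```

```text
time: 11.97
eef_pos: [0.618, 0.1887, 0.0562]
ee_rot: [-179.9, -45.0, 101.2]
contact_force: [-0.0, -0.0, -0.3]
gripper_width: 0.0504
grip_force: 0.0
time: 12.38
eef_pos: [0.618, 0.1887, 0.0562]
ee_rot: [-180.0, -45.0, 101.2]
contact_force: [-0.3, 0.5, 0.4]
gripper_width: 0.0827
grip_force: 0.0
```

Released with no residual force. Now I'll retreat along the tool axis and check.

```bash
python3 -m creep '0 0 0 0 0 -0.2 0.8; 0 0 0 0 0 -0.4 0.8; 0 0 0 0 0 -0.6 0.8; 0 0 0 0 0 -0.8 0.8; 0 0 0 0 0 -0.8 0.8';python3 -m creep '0 0 0 0 0 -0.9 0.8; 0 0 0 0 0 -0.9 0.8; 0 0 0 0 0 -0.9 0.8; 0 0 0 0 0 -0.9 0.8; 0 0 0 0 0 -0.9 0.8';python3 -m creep '0 0 0 0 0 -0.9 0; 0 0 0 0 0 -0.9 -1; 0 0 0 0 0 -0.9 -1; 0 0 0 0 0 -0.9 -1; 0 0 0 0 0 0 -1'; python3 samp.py
python3 - <<'E'
from h import *
T,S=[cam(n) for n in('top','side')]
a=cv2.resize(T[0][150:240,140:270][...,::-1],None,fx=3,fy=3,interpolation=2)
b=cv2.resize(S[0][110:230,220:350][...,::-1],None,fx=3,fy=3,interpolation=2)
cv2.imwrite('pics/c3.png',np.hstack([cv2.copyMakeBorder(a,0,b.shape[0]-a.shape[0],0,0,0),b]))
from ik import *
s=monitor.state(); t=PO+[0,0,.30]
for a in range(0,360,30):
    R=rot(a,0); o=IK(t,R,[s['qpos'],[12.9,44.4,-1.1,84.6,-10,76.7,0]])
    if o: print(a,round(o[0][0],1),o[0][1].round(0))
E
```

```text
time: 12.8
eef_pos: [0.628, 0.1386, 0.1072]
ee_rot: [-180.0, -44.9, 101.2]
contact_force: [0.6, -0.3, -0.5]
gripper_width: 0.0845
grip_force: 0.0
time: 13.22
eef_pos: [0.6435, 0.06, 0.1873]
ee_rot: [-180.0, -44.9, 101.2]
contact_force: [0.2, 0.4, -0.7]
gripper_width: 0.0842
grip_force: 0.0
time: 13.63
eef_pos: [0.657, -0.0052, 0.2527]
ee_rot: [179.8, -44.7, 101.2]
contact_force: [0.4, -0.6, 0.3]
gripper_width: 0.0547
grip_force: 0.0
[ 15.8  38.3   0.7  76.  -39.1  90.2  36.2]
0 39.6 [ -31.   23.   18.   83.   -7.   75. -103.]
30 39.6 [-18.  22.  -0.  82.   0.  75. -79.]
60 38.6 [ -2.  24. -23.  82.   9.  76. -56.]
90 38.2 [  1.  25. -27.  82.  11.  77. -27.]
120 38.9 [ -6.  23. -18.  82.   7.  76.   6.]
150 38.3 [  1.  24. -27.  82.  11.  77.  33.]
180 38.2 [  1.  25. -28.  82.  11.  77.  63.]
210 37.7 [  5.  26. -34.  81.  14.  77.  91.]
240 31.3 [ 10.  27. -42.  81.  18.  78. 118.]
270 17.8 [ 16.  30. -51.  81.  24.  80. 144.]
300 11.4 [ -53.   29.   51.   84.  -23.   78. -150.]
330 32.8 [ -46.   26.   39.   83.  -17.   76. -126.]
```

View pics/c3.png

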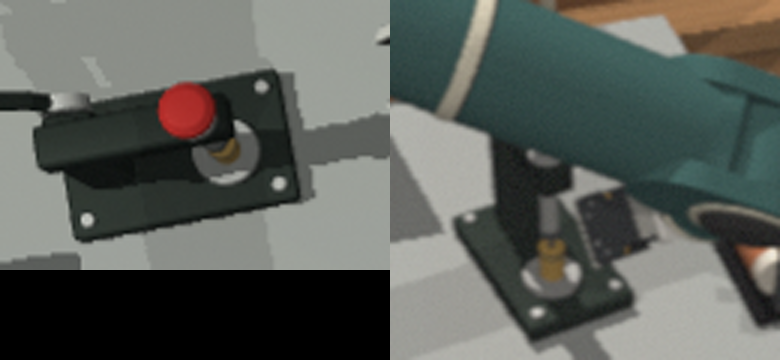

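The side crop (right half) shows the piston upright and central on the anvil at crop pixel (551,262), under the ram. The top crop agrees, with it at (228,150). Next: close the fingers, point straight down and go above the red head.

Run:
```python
from h import *
plan(PO+[0,0,.315],rot(YAW+90,0),10,-1)
```

```text
need 7.72 n 10 dist [-0.0346  0.1782  0.0652] rotdeg [  0.2 -44.9  -0.4]
0.00 -0.65 -0.01 0.70 0.00 0.33 -1.00; 0.00 -0.65 -0.01 0.72 0.00 0.27 -1.00; 0.00 -0.65 -0.01 0.74 0.00 0.21 -1.00; 0.00 -0.65 -0.01 0.76 0.00 0.16 -1.00; 0.00 -0.65 -0.01 0.77 0.00 0.10 -1.00
0.00 -0.65 -0.01 0.77 0.01 0.04 -1.00; 0.00 -0.65 -0.01 0.77 0.01 -0.02 -1.00; 0.00 -0.65 -0.01 0.77 0.01 -0.08 -1.00; 0.00 -0.65 -0.01 0.76 0.01 -0.14 -1.00; 0.00 -0.65 -0.01 0.74 0.01 -0.20 -1.00
```

```bash
python3 -m creep '0 -0.65 0 0.7 0 0.33 -1; 0 -0.65 0 0.72 0 0.27 -1; 0 -0.65 0 0.74 0 0.21 -1; 0 -0.65 0 0.76 0 0.16 -1; 0 -0.65 0 0.77 0 0.1 -1' && python3 -m creep '0 -0.65 0 0.77 0 0.04 -1; 0 -0.65 0 0.77 0 -0.02 -1; 0 -0.65 0 0.77 0 -0.08 -1; 0 -0.65 0 0.76 0 -0.14 -1; 0 -0.65 0 0.74 0 -0.2 -1'
python3 - <<'E'
from h import *
plan(PO+[0,0,.273],rot(YAW+90,0),5,-1)
E
```

```text
time: 14.15
eef_pos: [0.6373, 0.0902, 0.2821]
ee_rot: [-180.0, -22.4, 101.3]
contact_force: [1.2, 0.0, -0.1]
gripper_width: 0.0131
grip_force: 0.0
time: 14.57
eef_pos: [0.6195, 0.1793, 0.3148]
ee_rot: [180.0, -0.1, 101.3]
contact_force: [0.0, 0.9, -0.8]
gripper_width: 0.0005
grip_force: 0.0
need 1.68 n 5 dist [ 0.0017 -0.0025 -0.0418] rotdeg [ 0.  -0.1 -0.3]
0.00 -0.00 -0.01 -0.02 0.01 0.33 -1.00; 0.00 -0.00 -0.01 -0.02 0.01 0.33 -1.00; 0.00 -0.00 -0.01 -0.02 0.01 0.33 -1.00; 0.00 -0.00 -0.01 -0.02 0.01 0.33 -1.00; 0.00 -0.00 -0.01 -0.02 0.01 0.33 -1.00
```

Descend to the head, then down about 15 mm in small steps, reading the force.

```bash
python3 -m creep '0 0 0 -0.02 0.01 0.33 -1; 0 0 0 -0.02 0.01 0.33 -1; 0 0 0 -0.02 0.01 0.33 -1; 0 0 0 -0.02 0.01 0.33 -1; 0 0 0 -0.02 0.01 0.33 -1' && python3 -m creep '0 0 0 0 0 0.08 -1; 0 0 0 0 0 0.08 -1; 0 0 0 0 0 0.08 -1; 0 0 0 0 0 0.08 -1; 0 0 0 0 0 0 -1' && python3 -m creep '0 0 0 0 0 0.08 -1; 0 0 0 0 0 0.08 -1; 0 0 0 0 0 0.08 -1; 0 0 0 0 0 0 -1; 0 0 0 0 0 0 -1'
```

```text
time: 14.98
eef_pos: [0.622, 0.1745, 0.2717]
ee_rot: [-179.9, -0.3, 101.2]
contact_force: [0.1, -0.0, 0.1]
gripper_width: 0.0006
grip_force: 0.0
time: 15.4
eef_pos: [0.6221, 0.1757, 0.265]
ee_rot: [-180.0, -0.3, 101.3]
contact_force: [0.5, -1.4, 1.5]
gripper_width: 0.0004
grip_force: 0.9
time: 15.82
eef_pos: [0.6221, 0.176, 0.259]
ee_rot: [-180.0, -0.3, 101.3]
contact_force: [0.3, -2.1, 3.0]
gripper_width: 0.0003
grip_force: 1.3
```

Touching the head, with the spring force rising as expected. The foot should meet the piston at about z = 0.252.

```bash
python3 -m creep '0 0 0 0 0 0.08 -1; 0 0 0 0 0 0.08 -1; 0 0 0 0 0 0.04 -1; 0 0 0 0 0 0 -1; 0 0 0 0 0 0 -1' && python3 -m creep '0 0 0 0 0 0.03 -1; 0 0 0 0 0 0.03 -1; 0 0 0 0 0 0 -1; 0 0 0 0 0 0 -1; 0 0 0 0 0 0 -1'
```

```text
time: 16.23
eef_pos: [0.622, 0.1761, 0.254]
ee_rot: [-180.0, -0.3, 101.3]
contact_force: [2.4, -2.0, 3.1]
gripper_width: 0.0004
grip_force: 1.6
time: 16.65
eef_pos: [0.622, 0.176, 0.2526]
ee_rot: [-180.0, -0.3, 101.3]
contact_force: [2.3, -1.9, 3.7]
gripper_width: 0.0002
grip_force: 1.7
```

```bash
python3 -m creep '0 0 0 0 0 0.03 -1; 0 0 0 0 0 0 -1; 0 0 0 0 0 0 -1; 0 0 0 0 0 0 -1; 0 0 0 0 0 0 -1' && python3 -m creep '0 0 0 0 0 0.02 -1; 0 0 0 0 0 0 -1; 0 0 0 0 0 0 -1; 0 0 0 0 0 0 -1; 0 0 0 0 0 0 -1'
```

```text
time: 17.07
eef_pos: [0.622, 0.1761, 0.2521]
ee_rot: [-180.0, -0.3, 101.3]
contact_force: [0.6, -2.1, 6.8]
gripper_width: 0.0003
grip_force: 3.2
time: 17.48
eef_pos: [0.6221, 0.176, 0.252]
ee_rot: [180.0, -0.3, 101.3]
contact_force: [-0.9, -2.3, 11.4]
gripper_width: 0.0004
grip_force: 5.2
```

```bash
python3 -m creep '0 0 0 0 0 0.02 -1; 0 0 0 0 0 0.02 -1; 0 0 0 0 0 0 -1; 0 0 0 0 0 0 -1; 0 0 0 0 0 0 -1'; python3 -m creep '0 0 0 0 0 0.01 -1; 0 0 0 0 0 0.01 -1; 0 0 0 0 0 0 -1; 0 0 0 0 0 0 -1; 0 0 0 0 0 0 -1'
```

```text
time: 17.9
eef_pos: [0.6221, 0.1761, 0.2518]
ee_rot: [180.0, -0.3, 101.3]
contact_force: [-4.2, -3.5, 18.4]
gripper_width: 0.0004
grip_force: 9.4
time: 18.32
eef_pos: [0.6221, 0.1761, 0.2517]
ee_rot: [179.9, -0.3, 101.3]
contact_force: [-6.0, -4.8, 23.3]
gripper_width: 0.0
grip_force: 11.5
```

The ram is pressing firmly on the piston, at about 23 N. Now release it, rise clear slowly and check.

```bash
python3 -m creep '0 0 0 0 0 0 -1; 0 0 0 0 0 -0.05 -1; 0 0 0 0 0 -0.1 -1; 0 0 0 0 0 -0.1 -1; 0 0 0 0 0 -0.1 -1' && python3 -m creep '0 0 0 0 0 -0.15 -1; 0 0 0 0 0 -0.2 -1; 0 0 0 0 0 -0.3 -1; 0 0 0 0 0 -0.5 -1; 0 0 0 0 0 -0.8 -1' && python3 -m creep '0 0 0 -0.9 0 -0.4 -1; 0 0 0 -0.9 0 -0.4 -1; 0 0 0 -0.9 0 -0.4 -1; 0 0 0 -0.9 0 -0.4 -1; 0 0 0 -0.9 0 -0.4 -1' && python3 -m creep '0 0 0 -0.9 0 0 -1; 0 0 0 -0.9 0 0 -1; 0 0 0 -0.9 0 0 -1; 0 0 0 0 0 0 -1; 0 0 0 0 0 0 -1'
python3 - <<'E'
from h import *
T,S=[cam(n) for n in('top','side')]
a=cv2.resize(T[0][150:280,140:430][...,::-1],None,fx=2.7,fy=2.2,interpolation=2)
b=cv2.resize(S[0][110:230,220:480][...,::-1],None,fx=3,fy=2.4,interpolation=2)
w=783;a=a[:,:w];b=cv2.copyMakeBorder(b[:,:w],0,0,0,max(0,a.shape[1]-b.shape[1]),0)[:,:a.shape[1]]
cv2.imwrite('pics/c4.png',np.vstack([a,b]))
p=T[0];c=T[2];q=cv2.resize(p[165:240,150:245].astype(np.float32),None,fx=8,fy=8,interpolation=cv2.INTER_CUBIC)
p0=np.load('top0.npz')['p'];q0=cv2.resize(p0[165:240,150:245].astype(np.float32),None,fx=8,fy=8,interpolation=cv2.INTER_CUBIC)
for k in(q0,q):
    m=(k[...,0]>110)&(k[...,1]<70); v,u=np.nonzero(m); print('red centroid px',u.mean()/8,v.mean()/8,m.sum()/64)
E
```

```text
time: 18.73
eef_pos: [0.6218, 0.1761, 0.2585]
ee_rot: [-179.9, -0.3, 101.3]
contact_force: [1.8, -1.6, 3.1]
gripper_width: 0.0004
grip_force: 1.2
time: 19.15
eef_pos: [0.6213, 0.1758, 0.3071]
ee_rot: [-179.8, -0.3, 101.3]
contact_force: [0.1, -0.8, 0.2]
gripper_width: 0.0005
grip_force: 0.0
time: 19.57
eef_pos: [0.644, 0.0644, 0.3583]
ee_rot: [-180.0, -0.3, 101.3]
contact_force: [-0.4, 0.6, 0.2]
gripper_width: 0.0006
grip_force: 0.0
time: 19.98
eef_pos: [0.6573, -0.0021, 0.3571]
ee_rot: [-180.0, -0.3, 101.2]
contact_force: [-0.0, 0.8, 0.7]
gripper_width: 0.0006
grip_force: 0.0
red centroid px 51.81327696526508 21.66430530164534 256.40625
red centroid px 51.98422351360822 21.762308725616165 267.53125
```

View pics/c4.png

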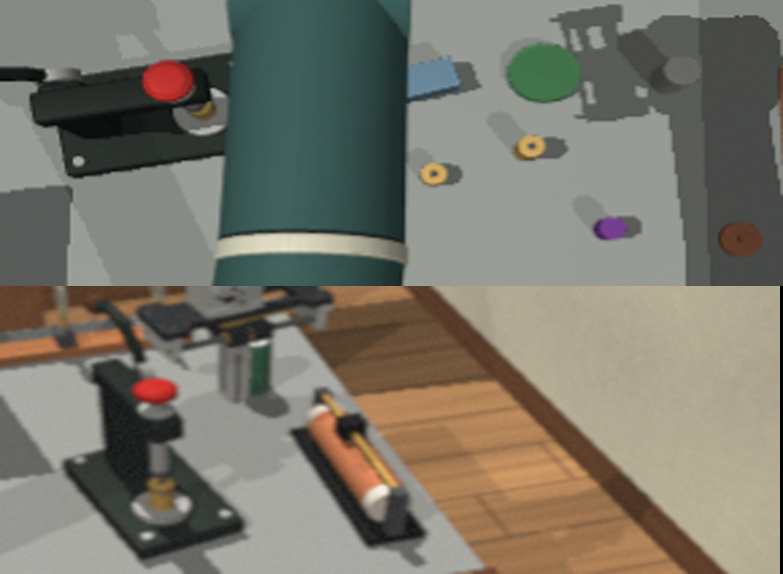

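The top panel shows the ram head back at its start position. In the bottom panel the piston stands on the anvil at (160,495), with the red head up at (155,390), and the other loose things are undisturbed. Handing in.

```bash
python3 -c "
from workcell import robot
print(robot.hand_in())"
```

```text
the job is handed in; nothing more can be done
None
```

Job handed in at about 20 s: the 46 mm brass piston stands on the anvil, the ram pressed it at about 23 N and sprang back up, and the final pictures show the other loose things unmoved.

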